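# Snap the spring-loaded key rail between its two cheeks

### The job

Pick up the square wooden key rail and fit it back into the dock shelf's bracket: hold its long steel sprung nose against the vertical groove of the taller cheek, press until the spring lets the short wooden pin slip past the other cheek, lower it until both ends stand level with the round cups, then let the spring seat both ends and let go. Do not drive the spring to its stop or force the bracket, and leave the coin cup, the tealight holder and the key fob where they are.

Things in the scene. Friction and masses are not known exactly. Their poses are not given: they have to be found in the camera images.
- spindle: Loose key rail, about 115 g: a square pine bar, 24 x 24 mm, 120 mm long, lying on the table at the start. Origin: middle of the bar's underside; z up; long axis y; the round end pieces lie on the bar's axis, 12 mm above the origin. At +y a sprung steel nose, at -y a fixed wooden pin; overall free length 186 mm. Grip it firmly across x, at or near mid-length; nearer the nose it tips less.
- nose_tip (a point): Outermost point of the steel nose (12 mm thick, ball end). Relaxed, the nose stands 48 mm out of the bar, so this point is 108 mm to +y of the bar's middle; it moves with the nose.
- pin_tip (a point): Outermost point of the fixed wooden pin (12 mm thick, ball end, 18 mm long), 78 mm to -y of the bar's middle.
- plunger (a joint): How far the steel nose is pushed into the bar: 0 m relaxed, hard stop at 0.023 m. The spring pushes with 2 N at 0 and 0.3 N more per mm (8 N at 20 mm). Nose on the groove's floor: 0.018 m or more lets the pin pass the other cheek. Both ends at the bottom of their cups: about 0.006 m.
- dock: White pine dock shelf, fixed: slab 260 (x) x 360 (y) x 30 mm, origin at the centre of its underside, z up. On it, 60 mm to -x, a white bracket: two upright cheeks facing one another along y, 165 mm clear between their faces. Behind (+x): a bay with a phone stand at -y (100 mm high, over 80 mm behind the cup axis), a sliding panel, the coin cup at +y.
- rail_mid (a point): Point on the axis through both cups, with the dock's axes, 60 mm above the slab; midway between the cheeks if the bracket is in the middle of its slot. The bracket is clamped on a slot: both cheeks together stand up to 14 mm to +y or -y of that; this shift is NOT in any reported pose and must be felt or seen. The clamp holds at proper forces.
- tall_cheek (a point): Middle place (bracket shift not included) of the cup mouth in the taller cheek, at +y: 105 mm above the slab, 50 mm wide in x, 19 mm thick. In its face, 82.5 mm from rail_mid, a vertical groove 17 mm wide, 3 mm deep from the top down to 52 mm above the slab; in the groove's floor (85.5 mm, this point) a round blind cup, 16 mm bore, 5 mm deep.
- low_cheek (a point): Middle place (bracket shift not included) of the cup mouth in the lower cheek, at -y, 82.5 mm from rail_mid: 74 mm tall above the slab, 50 mm wide in x, 16 mm thick, plain face with a round blind cup of 16 mm bore, 7 mm deep. Both cups lie on one level axis.
- coin_cup: Copper coin cup, 68 mm wide, 55 mm high, standing on the dock's rear +y corner. Origin: centre of its underside. Leave alone.
- tealight: Smoked glass tealight holder, 72 mm wide, 60 mm high, on the table. Origin: centre of its underside. Leave alone.
- key_fob: Green enamel disc fob, 38 mm wide and 7 mm thick with a small key, 90 mm long in all, flat on the table. Origin: under the disc's centre. Leave alone.
Mind the look-alikes: they are no part of the job. There is more than one size of the spindle; the one meant has the size given above.

How it is judged:
At the end, for the whole second after the job is handed in: The rail rests in the bracket with both ends in their cups: tips of nose and pin within 5 mm of the cup axis across and in height, the pin at the -y (lower) cheek, the spring still pushed in between 3 and 9.5 mm, at rest (under 0.02 m/s) (x of pin_tip in the frame of rail_mid between -0.005 and 0.005 m and z of pin_tip in the frame of rail_mid between -0.005 and 0.005 m and x of nose_tip in the frame of rail_mid between -0.005 and 0.005 m and z of nose_tip in the frame of rail_mid between -0.005 and 0.005 m and y of pin_tip in the frame of rail_mid between -0.108 and -0.071 m and value of joint plunger between 0.003 and 0.0095 m and linear speed of spindle below 0.02 m/s); the robot touches nothing.
It fails at once if the spring is driven to its stop (nose pushed in more than 22.5 of 23 mm) (value of joint plunger above 0.0225 m).
It fails at once if the bracket is forced: more than 20 N between the rail and the dock (contact force between spindle and dock above 20 N).
It fails at once if the fingers press on the dock with more than 15 N (contact force between the fingers and dock above 15 N).
It fails at once if the coin cup, the tealight holder or the key fob is moved more than 25 mm (distance of any of coin_cup, tealight, key_fob from where it was at the start of the episode above 0.025 m).
It also fails if it takes over 58 s, if anything falls off the work surface, if the arm or the gripper's body presses on something with over 40 N, if the wrist force passes 120 N, or if a joint passes its speed limit or range.

### The arm

A 7-joint arm with a two-finger parallel gripper is mounted at the origin on the work surface. World frame = base frame: x ahead of the robot, y to its left, z up, the work surface at z = 0. Lengths are in m, angles in rad, forces in N, time in s.
With the tool pointing down it reaches from about 0.425 to 0.875 m from the base axis. Payload 4.7 kg.
Tool frame: the origin (TCP) lies between the finger pads; the fingertips stand 14 mm ahead of it and the grasp point (between the pads) lies 5 mm behind it (env.nose_length is the distance from the TCP to the fingertips, in m); x points along the fingers, y is the direction in which the jaws open and shut, and the axes are right-handed (so a half turn about x gives the same grasp; the last joint's range is limited). The gripper opens to 85 mm and grips with 20 to 120 N. Pads are 22 mm wide; open, the fingers measure 114 mm over their backs; the gripper's body (76 mm by 85 mm) begins 54 mm behind the grasp point. The pads swing forward as they close: fully open they stand 13 mm farther back than shut.
Start: joints at [1.123, 0.321, -0.07, 1.45, 0.023, 1.371, -0.057], TCP at [0.29, -0.582, 0.245] pointing down, gripper open.
Joint ranges: [-2.86, 2.86], [-0.3, 2.09], [-1.38, 1.24], [0.06, 2.45], [-1.56, 4.7], [0.09, 2.05], [-2.69, 2.69]. Speed limits (rad/s): [2.57, 2.57, 3.14, 3.14, 3.14, 3.14, 3.14].

### API

Orientations are given as a rotation vector (axis times angle).
In Python, from cell import sense, get_image, workorder, env gives the robot as it stands. The module is installed in compiled form; this text tells all that it offers.
- The arm moves only by the shell command python3 -m handwheel 'ROWS' [FORCE]. ROWS is JSON, a list of rows, each a list of 3 entries, a list of its own where there are three numbers: the finger opening in mm, from 0 to 85.4, then the shift along the tool's x, y, z in units of 25 mm (1.0 is 25 mm), then the turn about the tool's x in units of 5 degrees (1.0 is 5 degrees). A call has 1 to 8 rows; each row is the pose to reach, as a shift and turn from the pose measured when the call began, along the tool's axes at that moment; what a row does not reach only later rows make up. A row lasts 1/12 s, in which the tool goes at most 41.7 mm and 7.16 degrees, less where a joint would pass 70% of its speed; a pose out of reach is approached as far as the arm can. A call with a gripper value outside its range is refused whole. The fingers move at their own pace and stop on an object; FORCE is the grip in N (left out, the last holds). Time passes only in rows, so rows that repeat a pose let the fingers close. It gives the time, the measured TCP pose, the force and the opening at its end, in the units of the state.
- sense(): the state, without advancing time (a new reading comes with each control period).
- get_image(name): name is "side" or "top" or "wrist"; returns a dict with "color" (384x512x3 uint8, red, green, blue), "vertical_fov" (degrees; the focal length in pixels is half the picture's height over the tangent of half this angle, whatever the lens; pixels are square), "cx", "cy" (the principal point, pixels), "extrinsics" (4x4, takes a point from camera to world coordinates); the wrist camera has in their place "tool_from_camera" (4x4, takes a point from camera to tool coordinates, whose origin is the TCP and whose axes are the tool frame's). Camera axes: x right, y down, z forward; pixel columns grow to the right and rows downward; lengths in m; the calibration is good to about 2 mm. A picture is of the moment at which its call begins: read the wrist's pose just before it. There is no depth.
- workorder.sign_off(): hands the job in, once; it reports no verdict.
The state is a dict: "time_s": time; "joint_pos": joint angles; "joint_vel": joint speeds; "tau": joint torques, N m; "tool_pos": TCP position; "ee_rot": TCP orientation; "ft_force": force on the tool from outside, world axes, zero at the start; "torque": the same for the moment, N m; "gripper_width": finger opening in m.
Only numpy, scipy, OpenCV 4.12 (cv2) and the standard library are available. Lean on these libraries where they do the work, as an engineer would, in place of code of your own. Each camera call takes 0.05 s, during which the arm holds its last target.

## Working session

There is one attempt and no reset: what is moved stays moved. The work goes in short steps, Python scripts to look and compute and a shell command to move; the robot and the scene stay as the last step left them, time stands still between calls to the robot, and variables do not carry over. Pictures are saved under pics/ and viewed, and the job is handed in when it is done.

```bash
mkdir -p pics; ls; cat > h.py <<'E'
import numpy as np, cv2
from scipy.spatial.transform import Rotation as R
from cell import sense, get_image, workorder, env
def cam(n):
    s=sense(); d=get_image(n); im=d["color"]
    f=im.shape[0]/2/np.tan(np.radians(d["vertical_fov"])/2)
    if n=="wrist":
        T=np.eye(4);T[:3,:3]=R.from_rotvec(s["ee_rot"]).as_matrix();T[:3,3]=s["tool_pos"]
        E=T@np.array(d["tool_from_camera"])
    else: E=np.array(d["extrinsics"])
    return im,f,d["cx"],d["cy"],E
def save(im,p): cv2.imwrite(p,cv2.cvtColor(np.ascontiguousarray(im),cv2.COLOR_RGB2BGR))
def ray(c,u,v):
    im,f,cx,cy,E=c
    d=E[:3,:3]@np.array([(u-cx)/f,(v-cy)/f,1.]); return E[:3,3],d
def onz(c,u,v,z):
    o,d=ray(c,u,v); return o+d*(z-o[2])/d[2]
def proj(c,p):
    im,f,cx,cy,E=c
    q=np.linalg.inv(E)@np.append(p,1); return q[0]/q[2]*f+cx,q[1]/q[2]*f+cy
E
python3 - <<'E'
from h import *
import pickle
for n in ["side","top","wrist"]:
    c=cam(n); save(c[0],f"pics/{n}0.png"); pickle.dump(c,open(f"{n}0.pkl","wb")); print(n,c[1:4],np.round(c[4],3).tolist())
print(sense()); print(env.nose_length)
E
```

```text
pics
side (np.float64(428.4935580828324), 258.8648270459183, 186.68153213958436) [[-0.973, -0.114, 0.203, 0.213], [-0.232, 0.521, -0.821, 1.08], [-0.012, -0.846, -0.533, 0.848], [0.0, 0.0, 0.0, 1.0]]
top (np.float64(473.3600603382049), 261.21661420669767, 194.68194098597968) [[-0.009, -0.979, 0.204, 0.25], [-1.0, 0.009, -0.004, -0.071], [0.002, -0.204, -0.979, 1.36], [0.0, 0.0, 0.0, 1.0]]
wrist (np.float64(339.45089875483364), 249.9562050968473, 188.05117139817912) [[0.445, -0.848, -0.288, 0.362], [-0.895, -0.422, -0.141, -0.544], [-0.002, 0.321, -0.947, 0.372], [0.0, 0.0, 0.0, 1.0]]
{'time_s': 0.15, 'joint_pos': array([ 1.12307839,  0.32164253, -0.07008748,  1.45139497,  0.02257121,
        1.37082843, -0.05687811]), 'joint_vel': array([ 0.00064506, -0.00292867,  0.00125161, -0.00494656,  0.00036342,
        0.00057817,  0.001216  ]), 'tau': array([ 8.94465370e-05, -4.94096661e+01, -3.82865220e-01, -3.14682877e+01,
        1.29261293e-02,  8.32023245e-03,  1.43445669e-05]), 'tool_pos': array([ 0.28941797, -0.58156883,  0.24448129]), 'ee_rot': array([ 1.96472865,  0.46349759, -1.96553132]), 'ft_force': array([-0.02644649, -0.0392598 , -0.40679902]), 'torque': array([-0.05462167, -0.04140485,  0.05981353]), 'gripper_width': 0.08557660514400833}
0.014
```

View pics/side0.png

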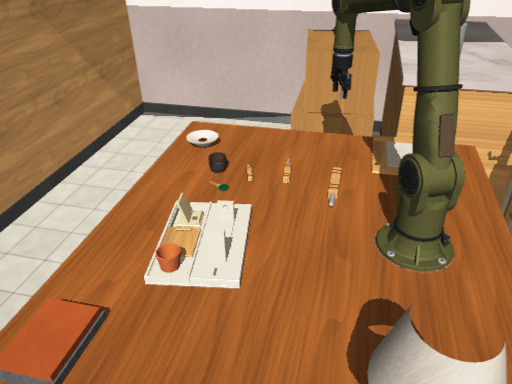

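View pics/top0.png

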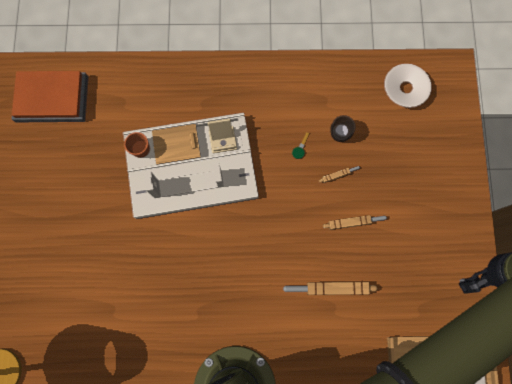

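View pics/wrist0.png

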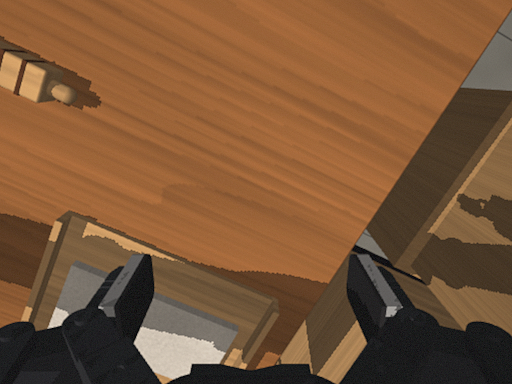

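Three look-alikes can be seen in the top view: small at (340,174), medium at (355,222) and large at (330,288). I'll measure their lengths and take close crops.

```bash
python3 - <<'E'
from h import *
import pickle
c=pickle.load(open("top0.pkl","rb"))
for n,a,b in [("small",(319,182),(361,168)),("med",(323,226),(388,218)),("large",(283,289),(380,288))]:
    A=onz(c,*a,.012);B=onz(c,*b,.012);print(n,A.round(3),B.round(3),np.linalg.norm(A-B).round(3))
im=c[0]; save(cv2.resize(im[205:240,310:400],None,fx=8,fy=8,interpolation=cv2.INTER_CUBIC),"pics/topmed.png")
save(cv2.resize(im[105:225,115:265],None,fx=5,fy=5,interpolation=cv2.INTER_CUBIC),"pics/topdock.png")
s=pickle.load(open("side0.pkl","rb"))[0]
save(cv2.resize(s[185:295,140:265],None,fx=5,fy=5,interpolation=cv2.INTER_CUBIC),"pics/sidedock.png")
save(cv2.resize(s[145:215,230:350],None,fx=6,fy=6,interpolation=cv2.INTER_CUBIC),"pics/sidemed.png")
E
```

```text
small [ 0.568 -0.247  0.012] [ 0.609 -0.372  0.012] 0.132
med [ 0.438 -0.254  0.012] [ 0.46  -0.442  0.012] 0.189
large [ 0.262 -0.136  0.012] [ 0.262 -0.407  0.012] 0.271
```

View pics/topmed.png

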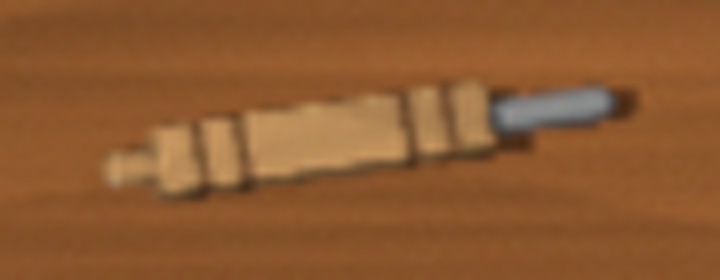

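View pics/topdock.png

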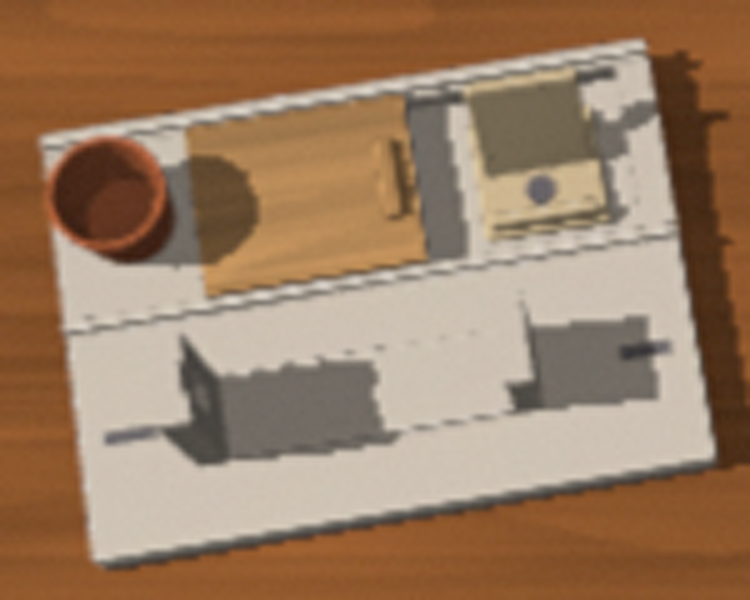

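View pics/sidedock.png

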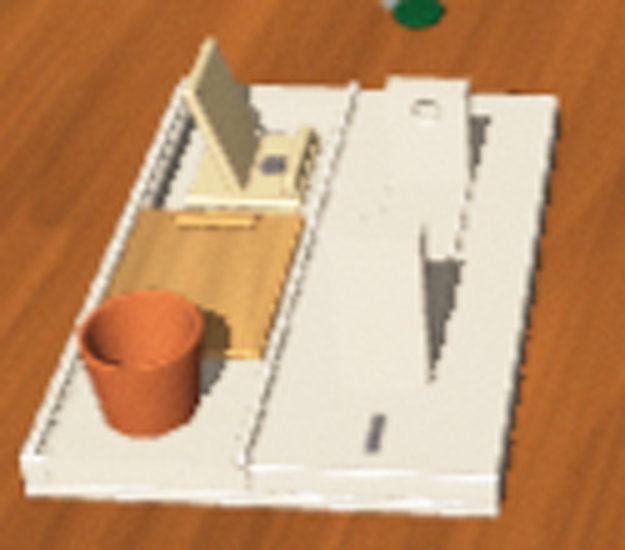

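View pics/sidemed.png

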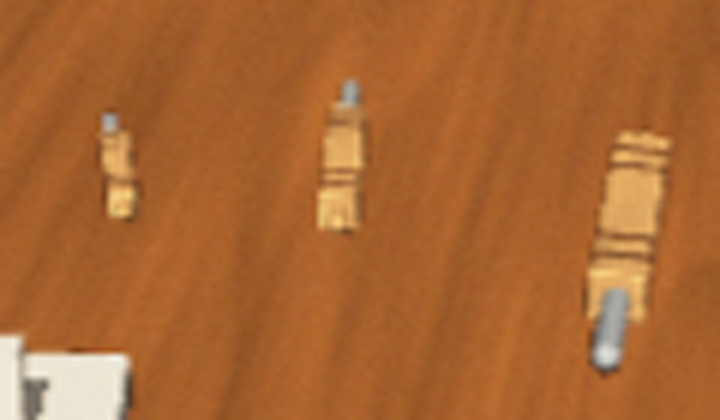

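The medium rail measures 189 mm against the 186 mm given, so that is the one. It has a pin at the left and a steel nose at the right, so the nose points to world -y and must be turned about 180°. Next I'll measure the rail axis and the dock.

```bash
python3 - <<'E'
from h import *
import pickle
c=pickle.load(open("top0.pkl","rb"))
im=c[0]
hsv=cv2.cvtColor(im,cv2.COLOR_RGB2HSV)
sub=hsv[205:240,310:400]
m=((sub[...,1]<160)&(sub[...,2]>150)).astype(np.uint8)
# bar: bright wood
print(hsv[222,350],hsv[230,400],hsv[218,380])
m=((sub[...,2].astype(int)>175)).astype(np.uint8)
n,l,st,ce=cv2.connectedComponentsWithStats(m)
k=1+np.argmax(st[1:,4]); print(st[k])
cs,_=cv2.findContours((l==k).astype(np.uint8),cv2.RETR_EXTERNAL,cv2.CHAIN_APPROX_NONE)
r=cv2.minAreaRect(cs[0]); b=cv2.boxPoints(r)+[310,205]; print(r,b)
P=np.array([onz(c,*q,.024) for q in b]);print(P.round(4),P.mean(0).round(4))
# ends by hand from crop (8x)
pin=onz(c,310+105/8,205+168/8,.012);nose=onz(c,310+615/8,205+101/8,.012)
print(pin,nose,np.linalg.norm(pin-nose)); u=(nose-pin)/np.linalg.norm(nose-pin)
print("mid",pin+u*78,pin+u*.078,nose-u*.108,np.degrees(np.arctan2(u[1],u[0])))
# dock corners
def q(x,y,z=.03): return onz(c,115+x/5,105+y/5,z)
C=[q(42,138),q(645,42),q(715,455),q(92,558)]
print("corners RL RR FR FL",np.round(C,4)); C=np.array(C)
for i in range(4): print(np.linalg.norm(C[i]-C[(i+1)%4]).round(4))
ctr=C.mean(0); y=(C[0]-C[1])+(C[3]-C[2]); x=(C[0]-C[3])+(C[1]-C[2])
print(ctr,np.degrees(np.arctan2(y[1],y[0]))-90,np.degrees(np.arctan2(x[1],x[0])))
s=sense(); print(R.from_rotvec(s["ee_rot"]).as_matrix().round(3))
E
```

```text
[ 16 135 183] [ 13 177 148] [ 90   2 141]
[ 31  13  19   9 122]
((39.929996490478516, 16.509998321533203), (7.49533224105835, 18.10193634033203), 81.8698959350586) [[340.43999481 219.07999897]
 [358.36000061 216.5199976 ]
 [359.41999817 223.93999863]
 [341.49999237 226.5       ]]
[[ 0.4562 -0.3027  0.024 ]
 [ 0.4631 -0.3543  0.024 ]
 [ 0.4417 -0.3562  0.024 ]
 [ 0.4348 -0.3048  0.024 ]] [ 0.449  -0.3295  0.024 ]
[ 0.43841168 -0.25423028  0.012     ] [ 0.46106738 -0.43882661  0.012     ] 0.18598142157400793
mid [ 9.94014095e+00 -7.76733309e+01  1.20000000e-02] [ 0.44791341 -0.33164938  0.012     ] [ 0.44791114 -0.33163094  0.012     ] -83.00301914920178
corners RL RR FR FL [[ 0.7186  0.3272  0.03  ]
 [ 0.7756 -0.0284  0.03  ]
 [ 0.5242 -0.0681  0.03  ]
 [ 0.4676  0.2862  0.03  ]]
0.3601
0.2544
0.3588
0.2542
[0.6215005  0.12920673 0.03      ] 9.092327659731566 9.117670752875393
[[-0.001  0.446 -0.895]
 [ 0.001 -0.895 -0.446]
 [-1.    -0.001  0.   ]]
```

```bash
python3 -m handwheel '[[60,[0.4,-0.7,-1.2],1.4],[60,[0.8,-1.4,-2.5],2.8],[60,[1.2,-2.1,-3.7],4.2],[60,[1.6,-2.8,-5.0],5.6],[60,[2.0,-3.5,-6.2],7.0],[60,[2.4,-4.3,-7.5],8.4],[60,[2.6,-5.0,-8.8],9.7],[60,[2.6,-5.67,-9.98],11]]' 80; python3 -c "
from h import *
s=sense();print(s['tool_pos'],R.from_rotvec(s['ee_rot']).as_matrix().round(3),s['joint_pos'].round(3))"
```

```text
time_s: 0.82
tool_pos: [0.4498, -0.3406, 0.1779]
ee_rot: [-1.935, 0.496, 1.942]
ft_force: [1.2, 0.2, -0.1]
gripper_width: 0.0603
[ 0.44975335 -0.34058659  0.17792291] [[-0.003 -0.482 -0.876]
 [ 0.003 -0.876  0.482]
 [-1.    -0.002  0.004]] [ 0.729  0.191 -0.143  1.75   0.028  1.207 -1.495]
```

```bash
python3 -m handwheel '[[60,[0.3,0,0],1.4],[60,[0.6,0,0],2.8],[60,[0.9,0,0],4.2],[60,[1.2,0,0],5.6],[60,[1.5,0,0],7],[60,[1.6,0,0],8.4],[60,[1.6,0,0],9.8],[60,[1.6,0,0],10.8]]'; python3 -m handwheel '[[60,[0,0,0],0],[60,[0,0,0],0]]';python3 -c "
from h import *
import pickle
c=cam('wrist');save(c[0],'pics/w1.png');pickle.dump(c,open('w1.pkl','wb'))
s=sense();print(s['tool_pos'],R.from_rotvec(s['ee_rot']).as_matrix().round(3),s['joint_pos'].round(3))"
```

```text
time_s: 1.48
tool_pos: [0.4492, -0.3402, 0.1372]
ee_rot: [-1.292, 1.15, 1.302]
ft_force: [-0.1, -0.0, 0.8]
gripper_width: 0.0599
time_s: 1.65
tool_pos: [0.449, -0.3399, 0.1368]
ee_rot: [-1.293, 1.149, 1.304]
ft_force: [-0.4, -0.1, -1.3]
gripper_width: 0.0597
[ 0.44909531 -0.33997858  0.13694391] [[-0.004 -0.993 -0.122]
 [ 0.004 -0.122  0.993]
 [-1.     0.004  0.005]] [ 0.646  0.223 -0.05   1.797  0.011  1.128 -2.427]
```

View pics/w1.png

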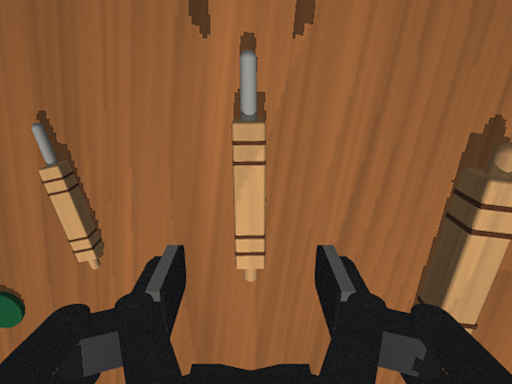

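The wrist view shows the medium rail centred between the fingers: nose tip at (248,52), pin tip at (251,280), small rail at left, large rail at right.

```bash
python3 - <<'E'
from h import *
import pickle
c=pickle.load(open("w1.pkl","rb"))
n=onz(c,248,52,.012);p=onz(c,251,281,.012);u=(n-p)/np.linalg.norm(n-p)
print(n,p,np.linalg.norm(n-p),p+u*.078,np.degrees(np.arctan2(u[1],u[0])))
for q in [(233,122),(265,122),(237,268),(265,268)]: print(onz(c,*q,.024))
s=sense();M=R.from_rotvec(s['ee_rot']).as_matrix();mid=p+u*.078
for k in (0,.012): print((M.T@(mid+u*k-s['tool_pos'])/.025).round(3))
E
```

```text
[ 0.46027004 -0.43397759  0.012     ] [ 0.43564505 -0.25090037  0.012     ] 0.18472590839969505 [ 0.44604288 -0.32820421  0.012     ] -82.33935073762939
[ 0.4651894  -0.38677824  0.024     ]
[ 0.44289374 -0.38948535  0.024     ]
[ 0.44957032 -0.26993161  0.024     ]
[ 0.42691577 -0.27262948  0.024     ]
[5.    0.045 0.458]
[ 4.998  0.039 -0.022]
```

```bash
python3 -m handwheel '[[60,[1.0,0.04,0],0],[60,[2.0,0.04,0],0],[60,[3.0,0.04,0],0],[60,[3.8,0.04,0],0],[60,[4.4,0.04,0],0],[60,[4.75,0.04,0],0],[60,[4.78,0.04,0],0],[60,[4.78,0.04,0],0]]'; python3 -m handwheel '[[0,[0,0,0],0],[0,[0,0,0],0],[0,[0,0,0],0],[0,[0,0,0],0],[0,[0,0,0],0],[0,[0,0,0],0],[0,[0,0,0],0],[0,[0,0,0],0]]' 100
```

```text
time_s: 2.37
tool_pos: [0.4476, -0.3396, 0.0175]
ee_rot: [-1.293, 1.148, 1.305]
ft_force: [-0.0, 0.6, 1.5]
gripper_width: 0.0601
time_s: 3.03
tool_pos: [0.4485, -0.3403, 0.0191]
ee_rot: [-1.295, 1.148, 1.303]
ft_force: [-0.5, 0.8, 5.9]
gripper_width: 0.0218
```

```bash
python3 -m handwheel '[[0,[-0.2,0,0],0],[0,[-0.6,0,0],0],[0,[-1.2,0,0],0],[0,[-2.0,0,0],0],[0,[-3.0,0,0],0],[0,[-4.0,0,0],0],[0,[-5,0,0],0],[0,[-5.6,0,0],0]]'; python3 -m handwheel '[[0,[0,0,0],0],[0,[0,0,0],0]]';python3 -c "
from h import *
import pickle
for n in ('wrist','side','top'):
  c=cam(n);save(c[0],f'pics/{n}2.png');pickle.dump(c,open(f'{n}2.pkl','wb'))
s=sense();print(s['tool_pos'],R.from_rotvec(s['ee_rot']).as_matrix().round(3),s['joint_pos'].round(3))"
```

```text
time_s: 3.7
tool_pos: [0.4498, -0.3414, 0.1629]
ee_rot: [-1.299, 1.147, 1.299]
ft_force: [0.5, -0.4, -0.6]
gripper_width: 0.0219
time_s: 3.87
tool_pos: [0.4505, -0.3419, 0.1647]
ee_rot: [-1.302, 1.147, 1.296]
ft_force: [-0.2, 0.1, -1.1]
gripper_width: 0.0218
[ 0.44892185 -0.34074243  0.16139845] [[-0.001 -0.992 -0.123]
 [ 0.002 -0.123  0.992]
 [-1.     0.001  0.002]] [ 0.647  0.199 -0.05   1.774  0.009  1.171 -2.424]
```

View pics/wrist2.png

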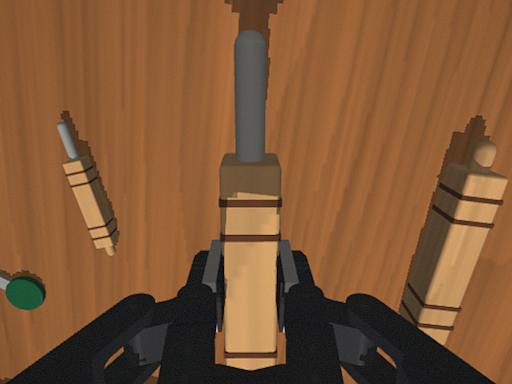

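View pics/side2.png

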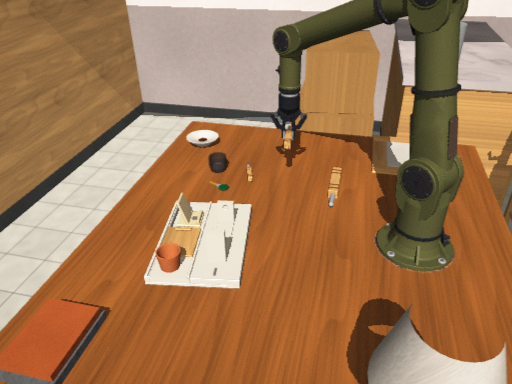

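```bash
python3 - <<'E'
from h import *
import pickle
c=pickle.load(open("wrist2.pkl","rb"))
from cell import get_image
d=get_image("wrist");T=np.array(d["tool_from_camera"]);f,cx,cy=c[1:4]
o=T[:3,3];print(T.round(3))
for u,v,Z in [(250,30,-.096),(250,36,-.090),(236,160,-.048),(265,160,-.048),(220,160,-.048),(280,160,-.048)]:
    q=T[:3,:3]@np.array([(u-cx)/f,(v-cy)/f,1]); print((o+q*(Z-o[2])/q[2]).round(4), (o+q*(0.01-o[0])/q[0]).round(4))
E
python3 -m handwheel '[[0,[-0.6,-0.5,1.3],-1.4],[0,[-1.2,-1,2.6],-2.8],[0,[-1.8,-1.5,3.9],-4.2],[0,[-2.4,-2,5.2],-5.6],[0,[-3,-2.5,6.5],-7],[0,[-3.6,-3,7.8],-8.4],[0,[-4.2,-3.5,9.1],-9.8],[0,[-4.8,-4,10.4],-11]]'; python3 -m handwheel '[[0,[0,0,0],-1.4],[0,[0,0,0],-2.8],[0,[0,0,0],-4.2],[0,[0,0,0],-5.6],[0,[0,0,0],-7],[0,[0,0,0],-8.4],[0,[0,0,0],-9.8],[0,[0,0,0],-11]]';python3 -c "
from h import *
s=sense();M=R.from_rotvec(s['ee_rot']).as_matrix();print(M.round(3),s['joint_pos'].round(3))
print(M.T@(np.array([.562,.1197,.28])-s['tool_pos'])/.025, np.degrees(np.arctan2(M[1,1],M[0,1])))"
```

```text
[[-0.001 -0.32   0.947 -0.128]
 [ 1.    -0.001  0.001  0.001]
 [ 0.     0.947  0.32  -0.081]
 [ 0.     0.     0.     1.   ]]
[ 0.0046  0.001  -0.096 ] [ 0.01    0.0011 -0.0966]
[-0.0377  0.001  -0.09  ] [ 0.01    0.001  -0.0946]
[ 0.0064 -0.0047 -0.048 ] [ 0.01   -0.0048 -0.0471]
[ 0.0064  0.0071 -0.048 ] [ 0.01    0.0073 -0.0471]
[ 0.0064 -0.0112 -0.048 ] [ 0.01   -0.0115 -0.0471]
[ 0.0064  0.0132 -0.048 ] [ 0.01    0.0136 -0.0471]
time_s: 4.73
tool_pos: [0.516, -0.069, 0.2812]
ee_rot: [-1.947, 0.478, 1.956]
ft_force: [1.3, 0.1, -0.5]
gripper_width: 0.0218
time_s: 5.4
tool_pos: [0.5154, -0.069, 0.2797]
ee_rot: [1.948, 0.487, -1.958]
ft_force: [-0.9, -0.2, -1.3]
gripper_width: 0.0223
[[-0.006  0.465 -0.885]
 [ 0.003 -0.885 -0.465]
 [-1.    -0.006  0.004]] [ 0.421  0.049 -0.348  1.703  0.014  1.399 -1.016]
[ 2.20355068e-03 -5.81232253e+00 -5.16115375e+00] -62.27599549676821
```

```bash
python3 -m handwheel '[[0,[0,-0.7,-0.6],-1.4],[0,[0,-1.4,-1.3],-2.8],[0,[0,-2.1,-1.9],-4.2],[0,[0,-2.8,-2.6],-5.6],[0,[0,-3.5,-3.2],-7],[0,[0,-4.2,-3.8],-8.4],[0,[0,-5,-4.5],-9.8],[0,[0,-5.8,-5.16],-11]]'; python3 -m handwheel '[[0,[0,0,0],-1.4],[0,[0,0,0],-2.8],[0,[0,0,0],-3.3],[0,[0,0,0],-3.3],[0,[0,0,0],-3.3]]';python3 -c "
from h import *
import pickle
for n in ('wrist','top','side'):
  c=cam(n);save(c[0],f'pics/{n}3.png');pickle.dump(c,open(f'{n}3.pkl','wb'))
s=sense();M=R.from_rotvec(s['ee_rot']).as_matrix();print(M.round(3),s['joint_pos'].round(3))
print(M.T@(np.array([.562,.1197,.28])-s['tool_pos'])/.025, np.degrees(np.arctan2(M[1,1],M[0,1])))"
```

```text
time_s: 6.07
tool_pos: [0.5619, 0.1202, 0.2786]
ee_rot: [1.296, 1.158, -1.304]
ft_force: [-0.1, 0.4, -1.0]
gripper_width: 0.0217
time_s: 6.48
tool_pos: [0.5616, 0.12, 0.2774]
ee_rot: [1.085, 1.293, -1.093]
ft_force: [-0.3, 0.3, -0.2]
gripper_width: 0.0216
[[-0.009  0.986  0.164]
 [ 0.003  0.164 -0.986]
 [-1.    -0.009 -0.005]] [ 0.25   0.194 -0.577  1.572  0.1    1.415 -0.169]
[-0.07429959  0.00655817  0.01373434] 9.458162112634882
```

View pics/wrist3.png

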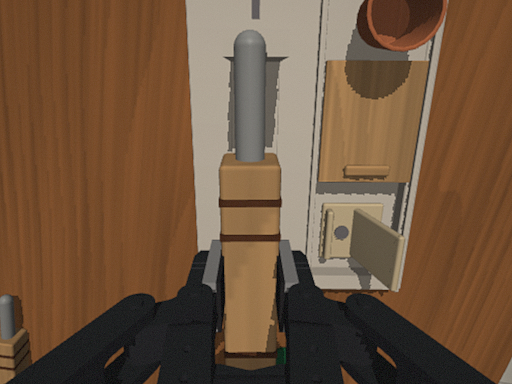

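View pics/top3.png

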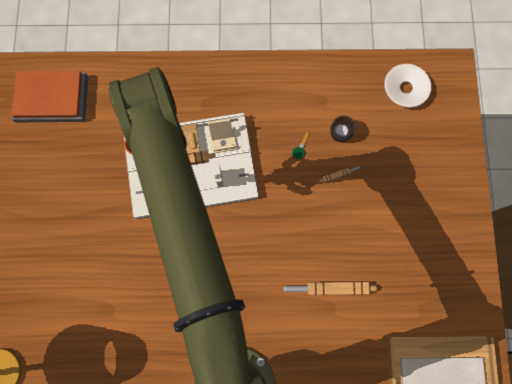

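```bash
python3 -m handwheel '[[0,[0,-1,0.5],0],[0,[0,-2,1],0],[0,[0,-2.6,1.5],0],[0,[0,-2.6,2],0],[0,[0,-2.6,2],0],[0,[0,-2.6,2],0]]';python3 -c "
from h import *
import pickle
c=cam('wrist');n='wrist4';save(c[0],f'pics/{n}.png');pickle.dump(c,open(f'{n}.pkl','wb'))
save(cv2.resize(c[0][0:384,240:512],None,fx=2,fy=1.56,interpolation=cv2.INTER_CUBIC),'pics/w4c.png')
s=sense();M=R.from_rotvec(s['ee_rot']).as_matrix();print(M.round(3),s['tool_pos'])
"
```

```text
time_s: 7.13
tool_pos: [0.5067, 0.0595, 0.2787]
ee_rot: [1.088, 1.291, -1.092]
ft_force: [0.4, 0.1, -1.0]
gripper_width: 0.0218
[[-0.009  0.986  0.164]
 [ 0.004  0.164 -0.986]
 [-1.    -0.008 -0.006]] [0.50659924 0.06054089 0.27858098]
```

View pics/wrist4.png

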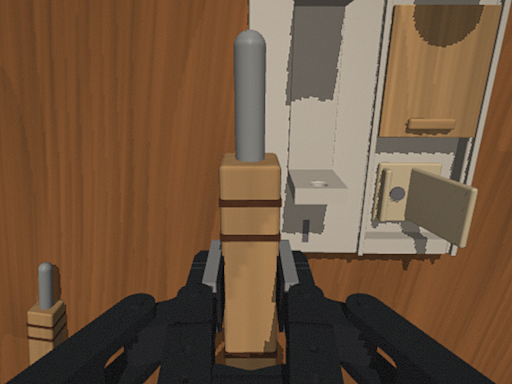

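View pics/side3.png

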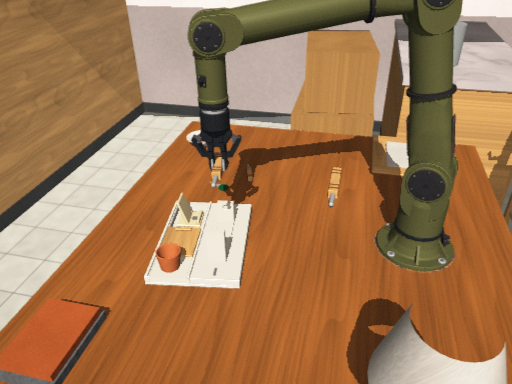

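The wrist view shows the low cheek at (288–345, 170–203) with its cup at (319,184). The tall cheek is at the top, around (318,5). I'll zoom in and also take a view shifted toward the tall cheek.

```bash
python3 -m handwheel '[[0,[0,0,-1],0],[0,[0,0,-2],0],[0,[0,0,-3],0],[0,[0,0,-3],0],[0,[0,0,-3],0]]';python3 -c "
from h import *
import pickle
a=pickle.load(open('wrist4.pkl','rb'))
c=cam('wrist');n='wrist5';save(c[0],f'pics/{n}.png');pickle.dump(c,open(f'{n}.pkl','wb'))
save(cv2.resize(a[0][150:260,270:370],None,fx=5,fy=5,interpolation=cv2.INTER_CUBIC),'pics/w4c.png')
save(cv2.resize(c[0][0:160,265:380],None,fx=4,fy=4,interpolation=cv2.INTER_CUBIC),'pics/w5c.png')
s=sense();M=R.from_rotvec(s['ee_rot']).as_matrix();print(M.round(3),s['tool_pos'])
"
```

```text
time_s: 7.6
tool_pos: [0.4941, 0.1379, 0.279]
ee_rot: [1.083, 1.296, -1.086]
ft_force: [0.7, -0.4, -1.1]
gripper_width: 0.022
[[-0.009  0.986  0.167]
 [ 0.005  0.167 -0.986]
 [-1.    -0.008 -0.006]] [0.49452373 0.13596937 0.27887854]
```

View pics/w4c.png

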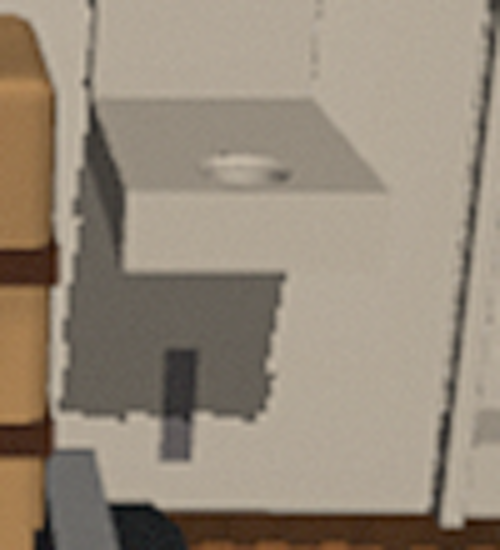

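View pics/w5c.png

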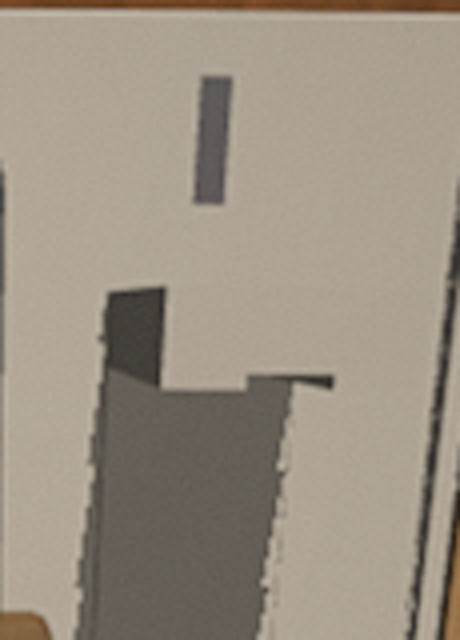

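View pics/wrist5.png

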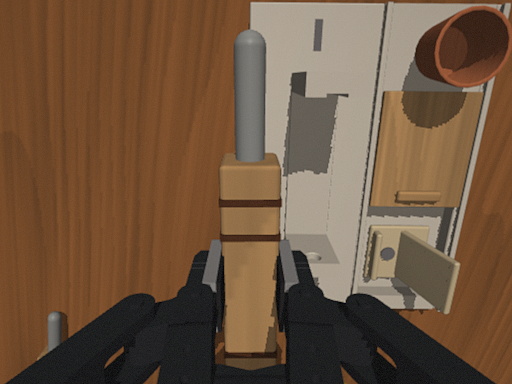

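```bash
python3 - <<'E'
from h import *
import pickle
a=pickle.load(open('wrist4.pkl','rb'));b=pickle.load(open('wrist5.pkl','rb'))
th=np.radians(9.1);ex=np.array([np.cos(th),np.sin(th),0]);ey=np.array([-np.sin(th),np.cos(th),0])
r0=np.array([.562,.1197,0])
def sh(n,p): print(n,p.round(4),"x",((p-r0)@ex*1e3).round(1),"y",((p-r0)@ey*1e3).round(1))
A=lambda x,y,z:onz(a,270+x/5,150+y/5,z)
B=lambda x,y,z:onz(b,265+x/4,0+y/4,z)
l1=A(127,191,.104);l2=A(386,191,.104);l3=A(122,272,.104)
sh("low face L",l1);sh("low face R",l2);sh("low back L",l3)
v=l2-l1;print("w",np.linalg.norm(v),np.degrees(np.arctan2(v[1],v[0])))
t=[("groove L",B(247,389,.135)),("groove Lfloor",B(247,377,.135)),("groove Rfloor",B(333,376,.135)),("face left",B(161,389,.135)),("back left",B(165,287,.135))]
for n,p in t: sh(n,p)
# slab: far-y edge at w5 crop row 13, left corner; view w5 corners
for u,v in [(251,4),(500,6)]: sh("slab far",onz(b,u,v,.03))
# slot ends
sh("slot +y in",B(208,205,.03));sh("slot +y out",B(217,77,.03)); sh("slot -y out",A(175,460,.03))
# slab -y edge / corners in w4
sh("slab -y R divider",A(440,515,.03))
sh("slab -y near", A(300,514,.03))
E
```

```text
low face L [0.5493 0.0484 0.104 ] x -23.9 y -68.4
low face R [0.5972 0.0564 0.104 ] x 24.7 y -68.1
low back L [0.5516 0.0322 0.104 ] x -24.1 y -84.7
w 0.048563287699775 9.4733935749101
groove L [0.5393 0.2136 0.135 ] x -7.6 y 96.3
groove Lfloor [0.5388 0.2158 0.135 ] x -7.8 y 98.6
groove Rfloor [0.5551 0.2188 0.135 ] x 8.8 y 99.0
face left [0.5229 0.2108 0.135 ] x -24.2 y 96.1
back left [0.5195 0.2292 0.135 ] x -24.6 y 114.9
slab far [0.4666 0.2859 0.03  ] x -67.9 y 179.2
slab far [0.7098 0.3255 0.03  ] x 178.5 y 179.8
slot +y in [0.5412 0.2544 0.03  ] x 0.7 y 136.3
slot +y out [0.5365 0.2839 0.03  ] x 0.8 y 166.2
slot -y out [ 0.5888 -0.041   0.03  ] x 1.1 y -162.9
slab -y R divider [ 0.6571 -0.0449  0.03  ] x 67.9 y -177.6
slab -y near [ 0.6227 -0.0504  0.03  ] x 33.1 y -177.6
```

The bracket is located: 164.5 mm between faces (165 given), bracket shift about +13 mm, groove and low cheek on one line. Moving to a pre-insertion pose with the nose about 18 mm short of the groove floor and the axis above the low cheek.

```bash
cat > go.py <<'E'
from h import *
th=np.radians(9.15);ex=np.array([np.cos(th),np.sin(th),0]);ey=np.array([-np.sin(th),np.cos(th),0]);r0=np.array([.562,.1197,0])
def where(tgt=None):
    s=sense();M=R.from_rotvec(s['ee_rot']).as_matrix();p=s['tool_pos']
    hd=np.degrees(np.arctan2(M[1,1],M[0,1]))
    print("t",round(s['time_s'],2),"r0-frame mm",((p-r0)@ex*1e3).round(1),((p-r0)@ey*1e3).round(1),"z",(p[2]*1e3).round(1),"hd",hd.round(2),"w",round(s['gripper_width']*1e3,1))
    f=np.array(s['ft_force']);print("F dock",(f@ex).round(1),(f@ey).round(1),f[2].round(1),"T",np.round(s['torque'],2),"tilt",(M[:2,0]*57.3).round(2))
    if tgt is not None:
        w=r0+ex*tgt[0]/1e3+ey*tgt[1]/1e3+np.array([0,0,tgt[2]/1e3])
        print("units",(M.T@(w-p)/.025).round(3),"turn",((hd-9.15)/5).round(3))
E
python3 -c "
from go import *
where((-.6,-15,180))"
```

```text
t 7.65 r0-frame mm -64.0 26.8 z 278.9 hd 9.6 w 21.8
F dock -0.0 -0.9 -1.4 T [-0.06  0.03 -0.01] tilt [-0.52  0.28]
units [3.924 2.556 1.716] turn 0.09
```

```bash
python3 -m handwheel '[[0,[0,1,0.7],0.09],[0,[0.5,2,1.4],0.09],[0,[1.5,2.55,1.72],0.09],[0,[2.5,2.55,1.72],0.09],[0,[3.4,2.55,1.72],0.09],[0,[3.92,2.55,1.72],0.09],[0,[3.92,2.55,1.72],0.09],[0,[3.92,2.55,1.72],0.09]]'>/dev/null; python3 -c "
from go import *
where((-.6,-15,131))
c=cam('wrist');save(c[0],'pics/w6.png')"
```

```text
t 8.32 r0-frame mm -0.7 -15.4 z 180.0 hd 9.12 w 22.2
F dock 0.2 -0.3 -0.4 T [-0.02 -0.02  0.01] tilt [-0.57  0.28]
units [ 1.958  0.023 -0.005] turn -0.006
```

View pics/w6.png

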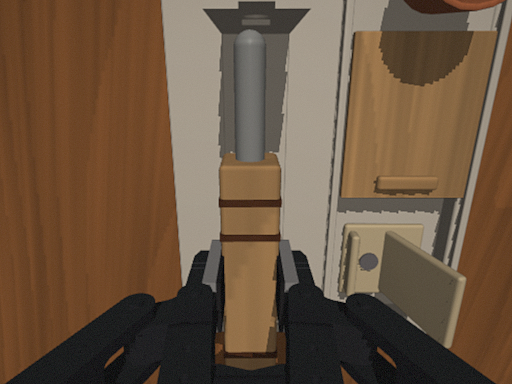

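The wrist view from above shows the groove centred near column 257 while the nose is at 250. I'll descend to working height (nose still short of the groove) and compare again with less height difference.

```bash
python3 -m handwheel '[[0,[0.6,0.02,0],0],[0,[1.2,0.02,0],0],[0,[1.7,0.02,0],0],[0,[1.96,0.02,0],0],[0,[1.96,0.02,0],0],[0,[1.96,0.02,0],0]]'>/dev/null; python3 -c "
from go import *
import pickle
where((-.6,-15,131))
c=cam('wrist');save(c[0],'pics/w7.png');pickle.dump(c,open('w7.pkl','wb'))
save(cv2.resize(c[0][0:120,180:330],None,fx=5,fy=5,interpolation=cv2.INTER_CUBIC),'pics/w7c.png')
c=cam('side')
save(cv2.resize(c[0][130:300,130:270],None,fx=4,fy=3.5,interpolation=cv2.INTER_CUBIC),'pics/s7.png')
"
```

```text
t 8.87 r0-frame mm 0.5 -14.9 z 132.7 hd 9.13 w 21.6
F dock 0.1 -0.3 -1.2 T [-0.06 -0.02  0.02] tilt [-0.4  0.3]
units [ 0.07  -0.043  0.006] turn -0.003
```

View pics/w7.png

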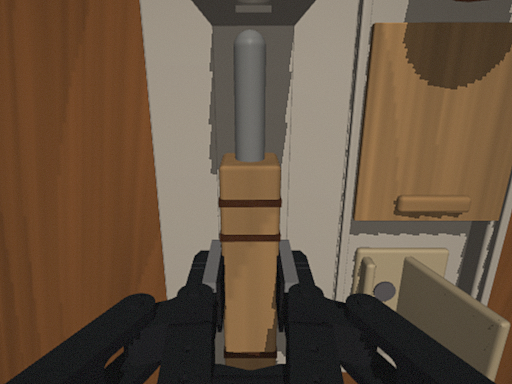

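View pics/w7c.png

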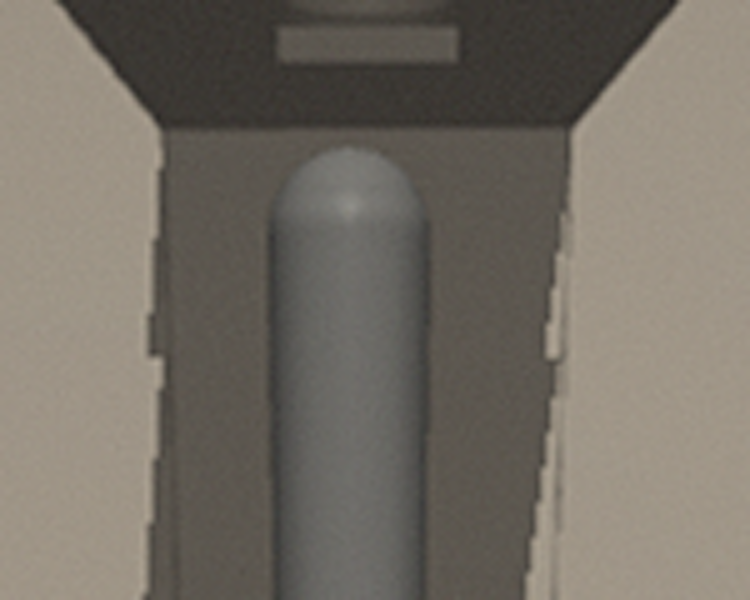

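View pics/s7.png

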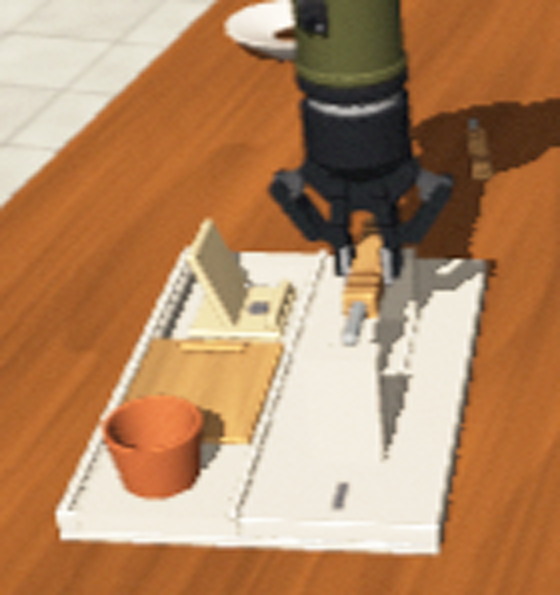

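The close view gives the groove ledge centre at column 253.6 and the cheek's lower edge at 253.5, against the nose at 250. That means about 1.4 mm more to +x, and the yaw is aligned. I'll correct this and approach until contact.

```bash
python3 -m handwheel '[[0,[0.05,0.06,0],0],[0,[0.08,0.06,-0.2],0],[0,[0.08,0.06,-0.4],0],[0,[0.08,0.06,-0.5],0],[0,[0.08,0.06,-0.5],0]]'>/dev/null; python3 -c "
from go import *
where()
c=cam('wrist');save(cv2.resize(c[0][0:120,180:330],None,fx=5,fy=5,interpolation=cv2.INTER_CUBIC),'pics/w8c.png')"
python3 -m handwheel '[[0,[0,0,-0.1],0],[0,[0,0,-0.2],0],[0,[0,0,-0.25],0],[0,[0,0,-0.25],0]]'>/dev/null; python3 -c "
from go import *
where()"
```

```text
t 9.38 r0-frame mm 2.4 -0.7 z 131.5 hd 9.24 w 21.6
F dock -0.2 1.7 -0.4 T [-0.01  0.01  0.  ] tilt [-0.32  0.34]
t 9.77 r0-frame mm 2.4 4.2 z 131.5 hd 9.19 w 21.8
F dock 0.6 -3.9 -1.2 T [-0.58 -0.08  0.03] tilt [-0.32  0.25]
```

View pics/w8c.png

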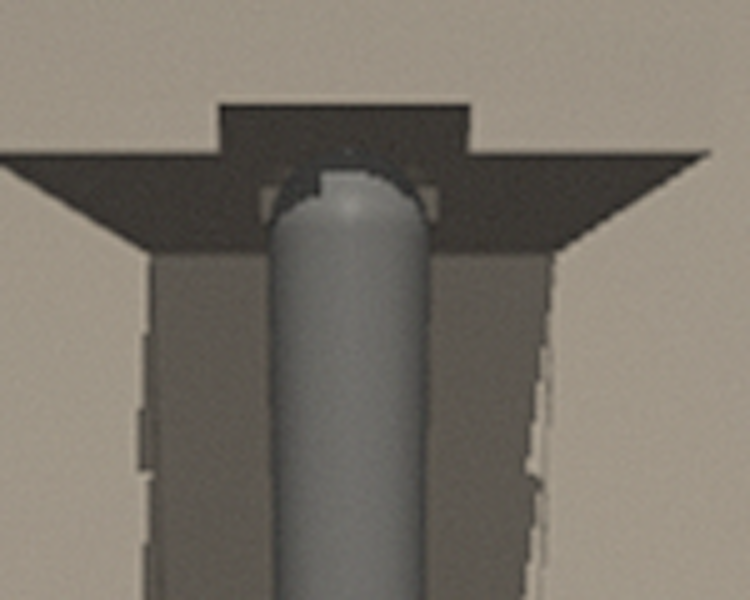

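Contact is felt (F ≈ -3.9 N) and the nose is centred in the groove. I'll press on in stages and measure the nose travel in the image.

```bash
python3 -m handwheel '[[0,[0,0,-0.1],0],[0,[0,0,-0.2],0],[0,[0,0,-0.3],0],[0,[0,0,-0.4],0],[0,[0,0,-0.4],0],[0,[0,0,-0.4],0]]'>/dev/null; python3 -c "
from go import *
where()
c=cam('wrist');save(cv2.resize(c[0][20:180,180:330],None,fx=4,fy=3.5,interpolation=cv2.INTER_CUBIC),'pics/w9c.png')"
```

```text
t 10.27 r0-frame mm 2.4 13.3 z 131.5 hd 9.17 w 22.3
F dock 0.4 -6.2 -1.2 T [-1.15 -0.15  0.05] tilt [-0.31  0.17]
```

View pics/w9c.png

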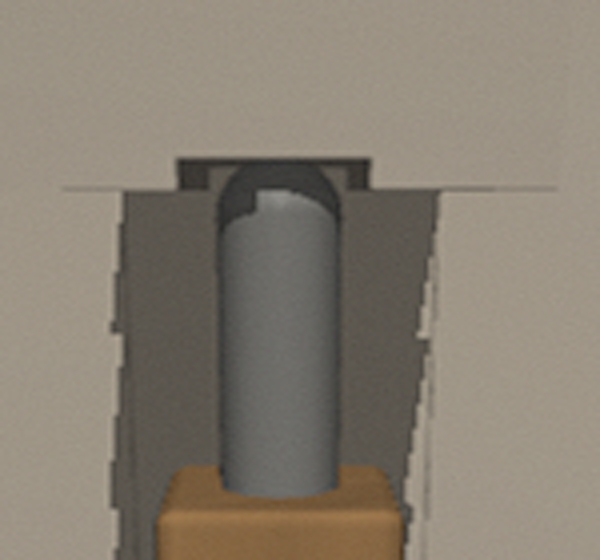

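```bash
cat > pl.py <<'E'
from go import *
import pickle
def tipz(v,f,cx,cy,T,x=.0065):
    q=T[:3,:3]@np.array([0,(v-cy)/f,1.]);o=T[:3,3];return (o+q*(x-o[0])/q[0])[2]*1e3
E
python3 - <<'E'
from pl import *
T=np.array(get_image("wrist")["tool_from_camera"]);f,cx,cy=pickle.load(open('w7.pkl','rb'))[1:4]
for v in (30,35,44,66.6): print(v,tipz(v,f,cx,cy,T))
E
```

```text
30 -98.39449558780787
35 -96.74008459676851
44 -93.72582207138743
66.6 -85.94410233612226
```

```bash
python3 -m handwheel '[[0,[0,0,-0.1],0],[0,[0,0,-0.2],0],[0,[0,0,-0.26],0],[0,[0,0,-0.26],0],[0,[0,0,-0.26],0]]'>/dev/null; python3 -c "
from go import *
for i in range(5):
  where(); c=cam('wrist')
save(cv2.resize(c[0][20:180,180:330],None,fx=4,fy=3.5,interpolation=cv2.INTER_CUBIC),'pics/w10c.png')
c=cam('side')
save(cv2.resize(c[0][170:300,140:260],None,fx=5,fy=4.5,interpolation=cv2.INTER_CUBIC),'pics/s10.png')
c=cam('top')
save(cv2.resize(c[0][105:225,115:265],None,fx=5,fy=4.5,interpolation=cv2.INTER_CUBIC),'pics/t10.png')"
```

```text
t 10.78 r0-frame mm 2.4 17.9 z 131.5 hd 9.11 w 21.8
F dock -0.8 -6.4 0.5 T [-1.41 -0.    0.08] tilt [-0.32  0.04]
t 10.83 r0-frame mm 2.3 17.9 z 131.5 hd 9.1 w 22.1
F dock -0.3 -6.6 0.6 T [-1.38 -0.08  0.1 ] tilt [-0.32  0.04]
t 10.88 r0-frame mm 2.3 17.9 z 131.5 hd 9.1 w 22.1
F dock -0.9 -6.4 0.5 T [-1.37 -0.08  0.1 ] tilt [-0.32  0.04]
t 10.93 r0-frame mm 2.3 17.8 z 131.5 hd 9.1 w 21.9
F dock -0.9 -7.3 0.9 T [-1.35 -0.05 -0.02] tilt [-0.32  0.03]
t 10.98 r0-frame mm 2.3 17.8 z 131.5 hd 9.1 w 21.6
F dock -0.9 -6.8 1.0 T [-1.42 -0.05  0.04] tilt [-0.32  0.03]
```

View pics/w10c.png

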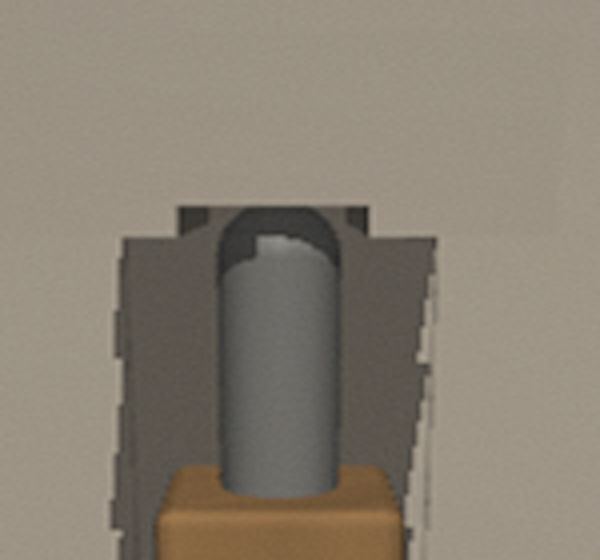

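View pics/s10.png

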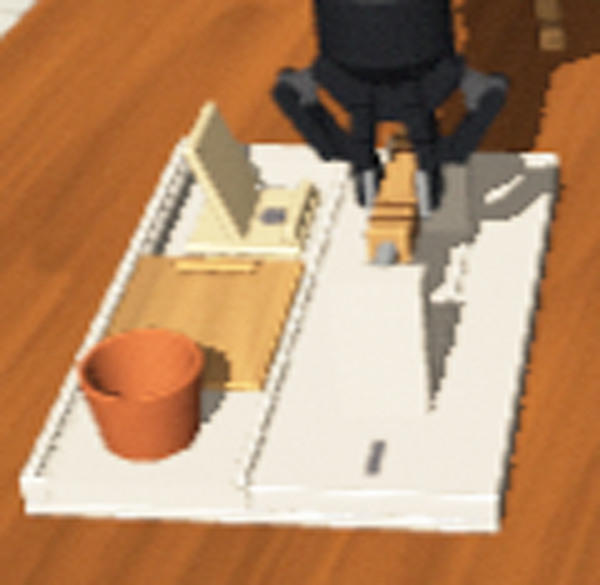

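View pics/t10.png

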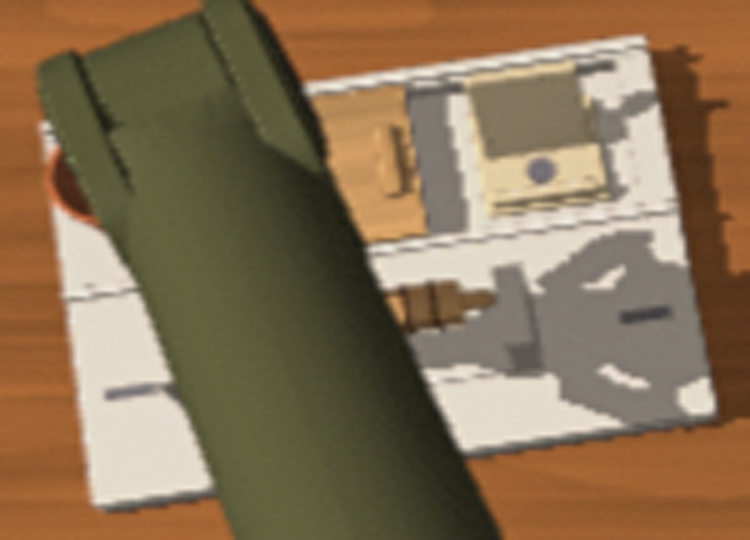

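The image gives a plunger travel of about 16.6–17 mm and the top view shows the pin just at the low cheek's face. I'll go roughly 3 mm further.

```bash
python3 -m handwheel '[[0,[0,0,-0.1],0],[0,[0,0,-0.19],0],[0,[0,0,-0.19],0],[0,[0,0,-0.19],0]]'>/dev/null; python3 -c "
from pl import *
where(); d=get_image('wrist');c=d['color'];T=np.array(d['tool_from_camera'])
save(cv2.resize(c[20:180,180:330],None,fx=4,fy=3.5,interpolation=cv2.INTER_CUBIC),'pics/w11c.png')
f,cx,cy=pickle.load(open('w7.pkl','rb'))[1:4]
for v in (30,79,84,86,88,90,92): print(v,tipz(v,f,cx,cy,T,.0046))
g=c[:,:,:].astype(int).sum(2); print(g[70:110,250])"
```

```text
t 11.47 r0-frame mm 2.3 20.6 z 131.6 hd 9.03 w 21.4
F dock -0.8 -8.0 0.3 T [-1.54 -0.    0.12] tilt [-0.32 -0.13]
30 -98.18692949563471
79 -81.57019448579744
84 -79.79195705701993
86 -79.07615937814701
88 -78.35776774437086
90 -77.63676802987885
92 -76.91314600610582
[429 439 427 428 434 431 427 438 437 432 427 435 430 441 431 458 375 192
 175 185 180 189 183 177 171 312 422 403 383 355 338 322 326 321 324 329
 322 320 325 318]
```

View pics/w11c.png

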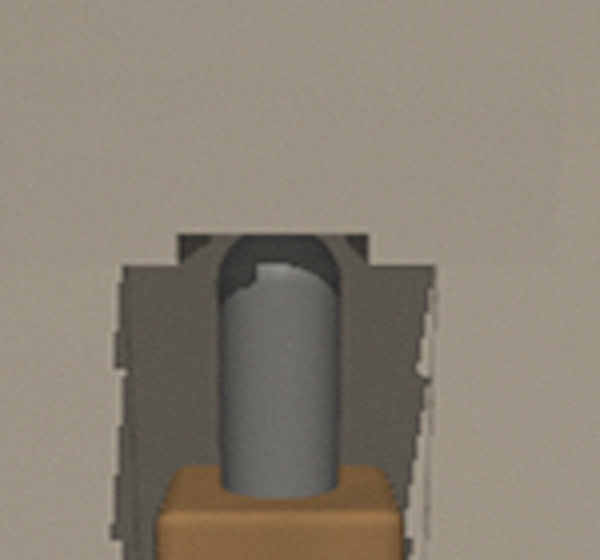

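```bash
python3 -m handwheel '[[0,[0.1,0,-0.1],0],[0,[0.2,0,-0.1],0],[0,[0.3,0,-0.1],0],[0,[0.4,0,-0.1],0],[0,[0.45,0,-0.1],0],[0,[0.45,0,-0.1],0]]'>/dev/null; python3 -c "
from go import *
where()
c=cam('wrist');save(cv2.resize(c[0][20:180,180:330],None,fx=4,fy=3.5,interpolation=cv2.INTER_CUBIC),'pics/w12c.png')
c=cam('top')
save(cv2.resize(c[0][145:195,185:245],None,fx=12,fy=11,interpolation=cv2.INTER_CUBIC),'pics/t12.png')"
```

```text
t 12.02 r0-frame mm 3.3 20.8 z 121.1 hd 8.91 w 21.7
F dock 0.4 -7.0 1.5 T [-1.42 -0.31 -0.02] tilt [-0.19 -0.25]
```

View pics/w12c.png

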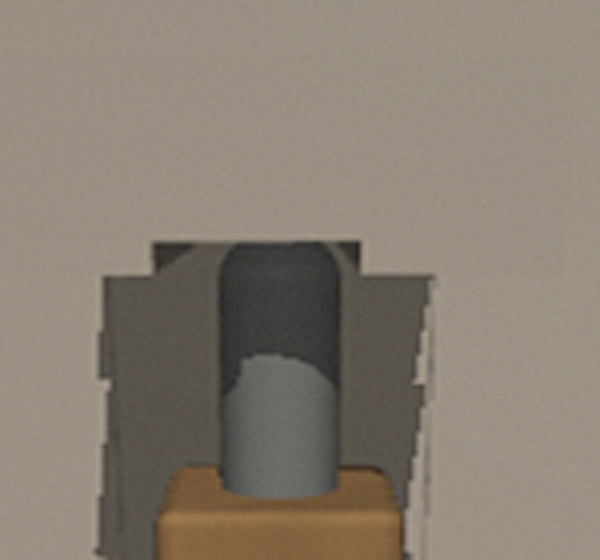

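View pics/t12.png

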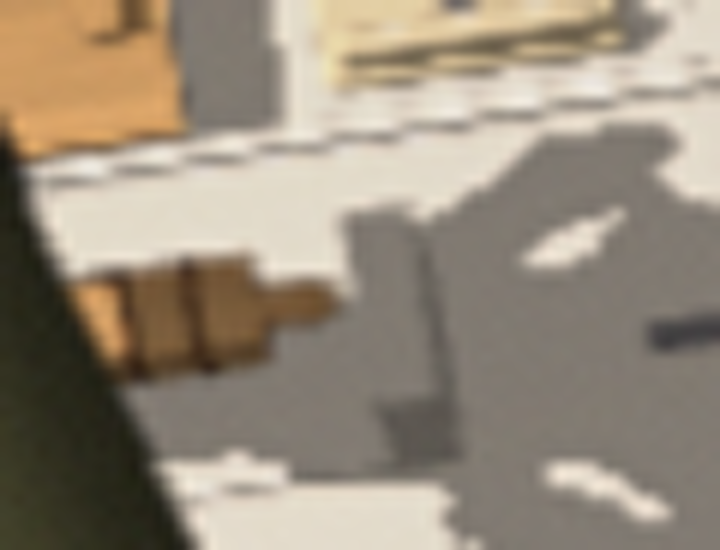

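The nose sits about 1.7 mm to +x of the groove centre. I'll correct that and keep lowering in small steps; the pin shows a small gap to the low cheek face in the top view.

```bash
python3 -m handwheel '[[0,[0.06,-0.05,-0.085],0],[0,[0.12,-0.07,-0.085],0],[0,[0.2,-0.07,-0.085],0],[0,[0.28,-0.07,-0.085],0],[0,[0.28,-0.07,-0.085],0]]'>/dev/null; python3 -c "
from go import *
where()
c=cam('wrist');save(cv2.resize(c[0][20:180,180:330],None,fx=4,fy=3.5,interpolation=cv2.INTER_CUBIC),'pics/w13c.png')
"
```

```text
t 12.53 r0-frame mm 2.8 20.6 z 114.9 hd 8.78 w 21.8
F dock 1.1 -8.6 1.6 T [-1.42 -0.49 -0.07] tilt [-0.04 -0.36]
```

View pics/w13c.png

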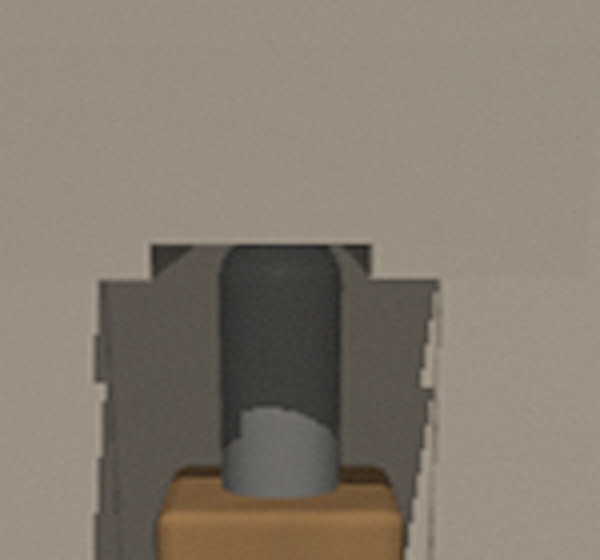

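```bash
python3 -m handwheel '[[0,[0.05,-0.06,-0.085],-0.05],[0,[0.1,-0.09,-0.085],-0.1],[0,[0.15,-0.09,-0.085],-0.1],[0,[0.22,-0.09,-0.085],-0.1],[0,[0.22,-0.09,-0.085],-0.1]]'>/dev/null; python3 -c "
from go import *
where()
c=cam('wrist');save(cv2.resize(c[0][20:180,180:330],None,fx=4,fy=3.5,interpolation=cv2.INTER_CUBIC),'pics/w14c.png')
c=cam('top')
save(cv2.resize(c[0][145:195,185:245],None,fx=12,fy=11,interpolation=cv2.INTER_CUBIC),'pics/t14.png')
"
```

```text
t 13.0 r0-frame mm 2.0 20.5 z 110.2 hd 9.16 w 21.8
F dock 2.5 -7.7 1.1 T [-1.43 -0.5  -0.11] tilt [ 0.14 -0.47]
```

View pics/w14c.png

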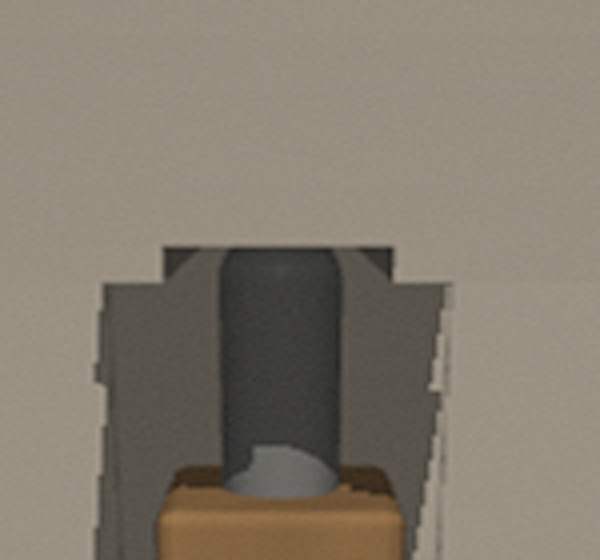

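View pics/t14.png

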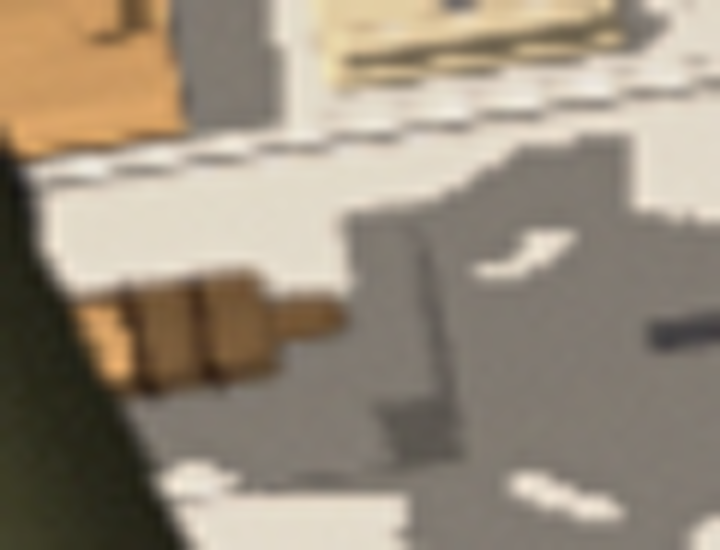

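The nose is centred in the groove (278 vs 280) and the pin is passing the low cheek with no vertical load. Continuing down.

```bash
python3 -m handwheel '[[0,[0.08,0,-0.085],0],[0,[0.16,0,-0.085],0],[0,[0.24,0,-0.085],0],[0,[0.32,0,-0.085],0],[0,[0.32,0,-0.085],0]]'>/dev/null; python3 -c "
from go import *
where()
c=cam('wrist');save(cv2.resize(c[0][20:180,180:330],None,fx=4,fy=3.5,interpolation=cv2.INTER_CUBIC),'pics/w15c.png')
"
```

```text
t 13.52 r0-frame mm 1.7 20.3 z 101.2 hd 9.06 w 21.6
F dock 0.8 -6.7 -4.6 T [-1.52 -0.62 -0.15] tilt [ 0.11 -0.62]
```

View pics/w15c.png

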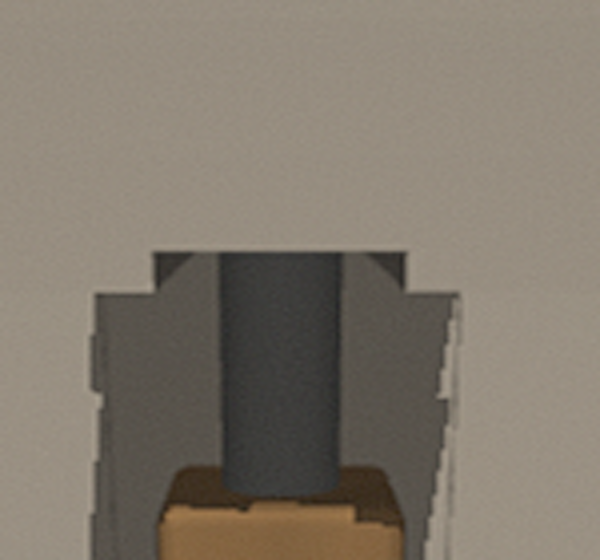

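```bash
python3 -m handwheel '[[0,[0.05,0,-0.08],0],[0,[0.1,0,-0.08],0],[0,[0.14,0,-0.08],0],[0,[0.14,0,-0.08],0]]'>/dev/null; python3 -c "
from go import *
where()
c=cam('top')
save(cv2.resize(c[0][145:195,185:245],None,fx=12,fy=11,interpolation=cv2.INTER_CUBIC),'pics/t16.png')
where();"
```

```text
t 13.9 r0-frame mm 2.1 21.1 z 98.0 hd 9.0 w 21.7
F dock -1.0 -6.5 2.0 T [-1.18 -0.13 -0.01] tilt [ 0.15 -0.69]
t 13.95 r0-frame mm 2.1 21.1 z 98.0 hd 9.0 w 21.6
F dock -1.5 -6.8 1.5 T [-1.09 -0.11  0.08] tilt [ 0.15 -0.7 ]
```

View pics/t16.png

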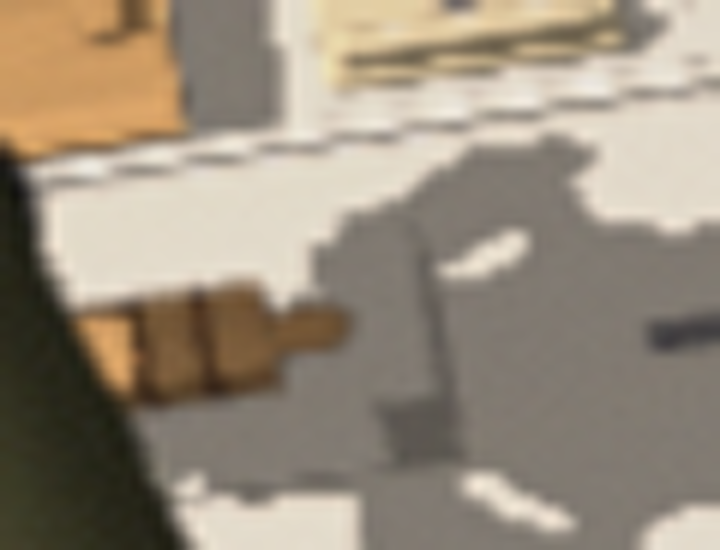

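The nose has dropped into its cup and the pin lines up with the low cheek's centre once the height difference is allowed for. Now I'll let the spring push the rail back into the low cup, stepwise.

```bash
python3 -m handwheel '[[0,[0.04,0,-0.04],0],[0,[0.04,0,0],0],[0,[0.04,0,0.04],0],[0,[0.04,0,0.04],0]]'>/dev/null; python3 -c "
from go import *
where()"; python3 -m handwheel '[[0,[0.02,0,0.04],0],[0,[0.02,0,0.08],0],[0,[0.02,0,0.08],0]]'>/dev/null; python3 -c "
from go import *
where()
c=cam('top')
save(cv2.resize(c[0][145:195,185:245],None,fx=12,fy=11,interpolation=cv2.INTER_CUBIC),'pics/t17.png')
c=cam('wrist');save(cv2.resize(c[0][20:180,180:330],None,fx=4,fy=3.5,interpolation=cv2.INTER_CUBIC),'pics/w17c.png')
"
```

```text
t 14.28 r0-frame mm 2.3 18.8 z 97.4 hd 8.94 w 21.7
F dock -0.6 -5.6 0.5 T [-1.    0.    0.01] tilt [ 0.18 -0.77]
t 14.53 r0-frame mm 2.4 16.0 z 97.3 hd 8.89 w 22.1
F dock -1.3 -5.2 0.8 T [-0.85  0.05  0.09] tilt [ 0.18 -0.81]
```

View pics/t17.png

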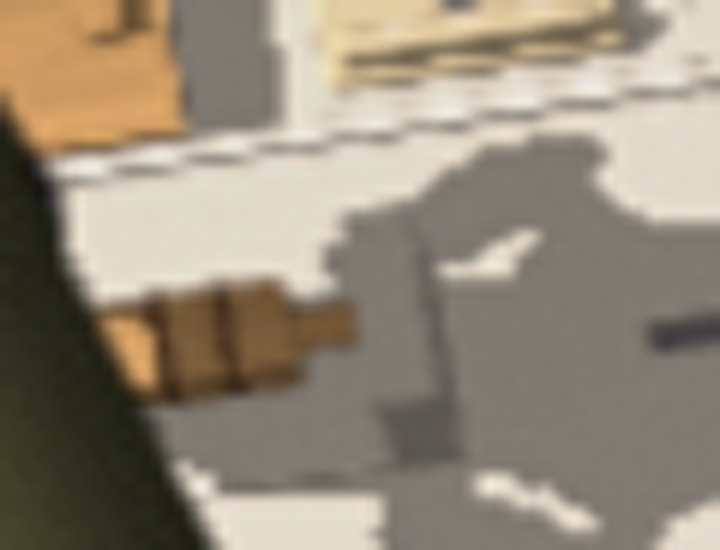

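View pics/w17c.png

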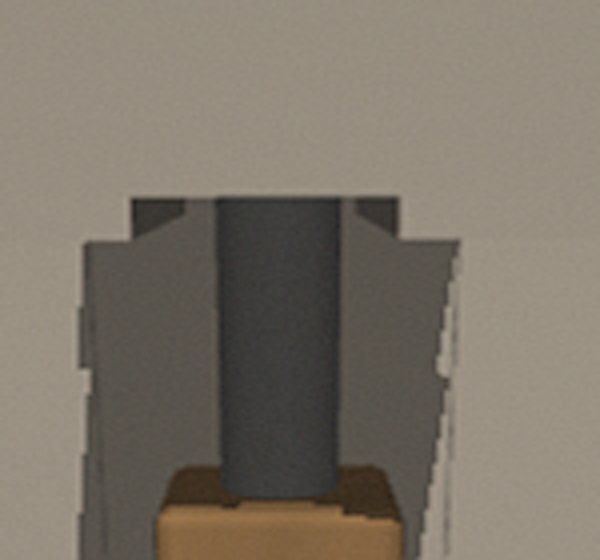

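```bash
python3 -m handwheel '[[0,[0,0,0.04],0.0],[0,[0,0,0.08],0],[0,[0,0,0.08],0]]'>/dev/null; python3 -c "
from go import *
where()";  python3 -m handwheel '[[0,[0,0,0.04],0.0],[0,[0,0,0.06],0],[0,[0,0,0.06],0]]'>/dev/null; python3 -c "
from go import *
where()"
```

```text
t 14.88 r0-frame mm 2.4 14.0 z 97.3 hd 8.89 w 21.6
F dock -0.8 -3.9 1.3 T [-0.77  0.09  0.05] tilt [ 0.18 -0.81]
t 15.13 r0-frame mm 2.4 12.6 z 97.4 hd 8.89 w 21.8
F dock -2.0 -4.0 0.4 T [-0.69 -0.01  0.1 ] tilt [ 0.18 -0.8 ]
```

```bash
python3 -m handwheel '[[0,[0,0,0.04],0.0],[0,[0,0,0.04],0],[0,[0,0,0.04],0]]'>/dev/null; python3 -c "
from go import *
where()";  python3 -m handwheel '[[0,[0,0,0.04],0.0],[0,[0,0,0.04],0],[0,[0,0,0.04],0]]'>/dev/null; python3 -c "
from go import *
where()
c=cam('top')
save(cv2.resize(c[0][145:195,185:245],None,fx=12,fy=11,interpolation=cv2.INTER_CUBIC),'pics/t18.png')"
```

```text
t 15.38 r0-frame mm 2.4 12.0 z 97.4 hd 8.9 w 22.0
F dock -0.5 -3.5 0.3 T [-0.51  0.1   0.08] tilt [ 0.18 -0.77]
t 15.63 r0-frame mm 2.4 11.8 z 97.4 hd 8.93 w 21.5
F dock -0.9 -1.7 0.8 T [-0.13  0.14 -0.01] tilt [ 0.18 -0.71]
```

View pics/t18.png

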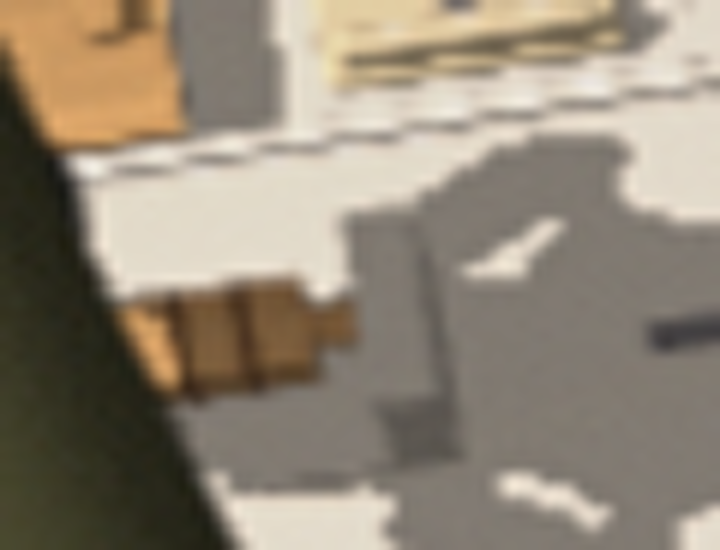

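The rail has bottomed out: position stopped at 11.8 mm, reaction fell to -1.7 N, and the pin is in the cheek. Opening the fingers.

```bash
python3 -m handwheel '[[24,[0,0,0],0],[26,[0,0,0],0],[30,[0,0,0],0],[36,[0,0,0],0],[42,[0,0,0],0],[46,[0,0,0],0],[46,[0,0,0],0],[46,[0,0,0],0]]' 20; python3 -c "
from go import *
where()
c=cam('wrist');save(c[0],'pics/w19.png')
c=cam('top')
save(cv2.resize(c[0][145:195,185:245],None,fx=12,fy=11,interpolation=cv2.INTER_CUBIC),'pics/t19.png')"
```

```text
time_s: 16.35
tool_pos: [0.5625, 0.1317, 0.0974]
ee_rot: [1.086, 1.268, -1.098]
ft_force: [0.7, 0.0, 0.3]
gripper_width: 0.046
t 16.35 r0-frame mm 2.4 11.8 z 97.4 hd 8.93 w 46.0
F dock 0.7 -0.1 0.3 T [ 0.04 -0.01  0.  ] tilt [ 0.18 -0.71]
```

View pics/w19.png

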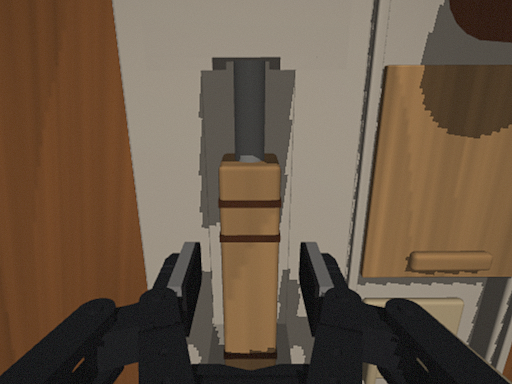

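Fingers are open and the rail stays put with no force on the tool. Lifting clear.

```bash
python3 -m handwheel '[[46,[-0.4,0,0],0],[46,[-1,0,0],0],[46,[-2,0,0],0],[46,[-3,0,0],0],[46,[-4,0,0],0],[46,[-5,0,0],0],[46,[-6,0,0],0],[46,[-6,0,0],0]]'; python3 -m handwheel '[[46,[0,-1,0],0],[46,[0,-2,0.5],0],[46,[0,-3,1],0],[46,[0,-3.5,1.5],0],[46,[0,-3.5,2],0],[46,[0,-3.5,2],0]]'>/dev/null; python3 -c "
from go import *
import pickle
where()
c=cam('wrist');save(c[0],'pics/w20.png');pickle.dump(c,open('w20.pkl','wb'))
c=cam('side');pickle.dump(c,open('s20.pkl','wb'))
save(cv2.resize(c[0][185:295,140:265],None,fx=5,fy=5,interpolation=cv2.INTER_CUBIC),'pics/s20.png')
save(c[0],'pics/s20f.png')
c=cam('top')
save(cv2.resize(c[0][105:225,115:265],None,fx=5,fy=5,interpolation=cv2.INTER_CUBIC),'pics/t20.png');pickle.dump(c,open('t20.pkl','wb'))"
```

```text
time_s: 17.12
tool_pos: [0.5646, 0.1348, 0.254]
ee_rot: [1.091, 1.262, -1.091]
ft_force: [0.5, 1.0, 1.5]
gripper_width: 0.0459
t 17.62 r0-frame mm -83.4 -38.0 z 254.4 hd 8.72 w 46.1
F dock -0.7 -0.5 -0.3 T [-0.02  0.02 -0.03] tilt [ 0.81 -0.75]
```

View pics/w20.png

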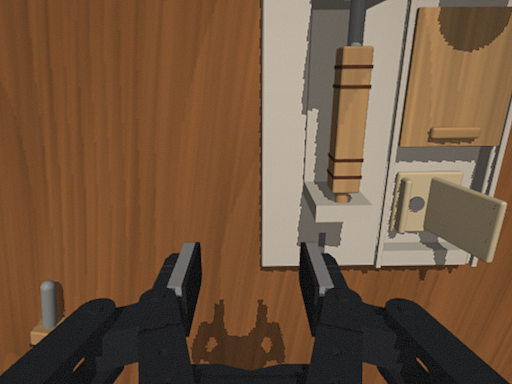

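View pics/s20.png

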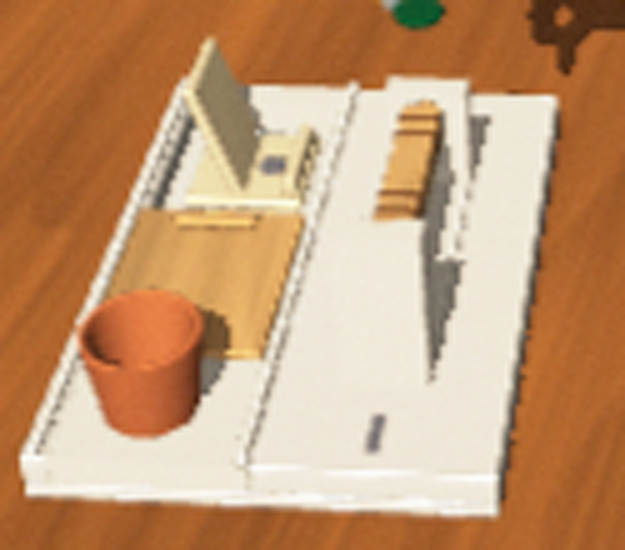

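View pics/t20.png

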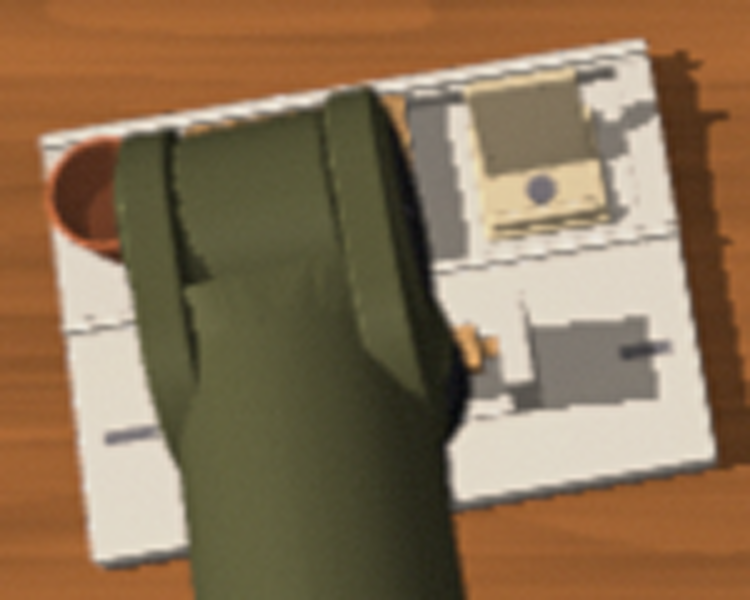

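```bash
python3 - <<'E'
from go import *
import pickle
c=pickle.load(open('w20.pkl','rb'))
save(cv2.resize(c[0][0:230,280:400],None,fx=4,fy=2.6,interpolation=cv2.INTER_CUBIC),'pics/w20c.png')
for n,u,v,z in [("pin-end L",328,191,.102),("pin-end R",360,191,.102),("nose-end L",340,46,.102),("nose-end R",373,47,.102),("low face R",371,200,.104),("low face L",313,200,.104)]:
    p=onz(c,u,v,z);print(n,((p-r0)@ex*1e3).round(1),((p-r0)@ey*1e3).round(1))
E
```

```text
pin-end L -14.3 -55.2
pin-end R 13.9 -55.5
nose-end L -13.2 62.4
nose-end R 12.1 61.5
low face R 23.8 -63.4
low face L -27.4 -62.7
```

View pics/w20c.png

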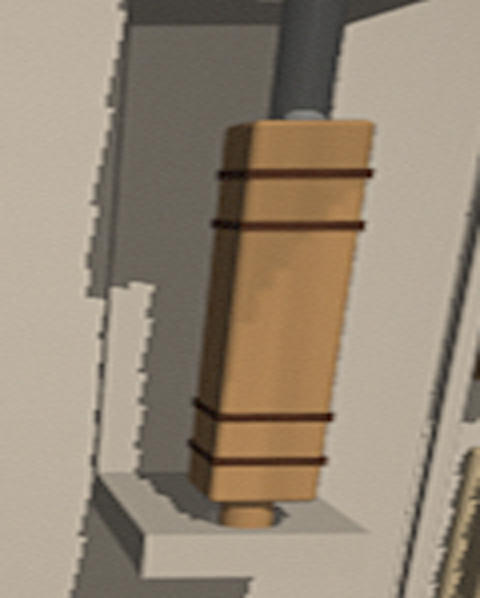

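```bash
python3 -c "
from go import *
where()
print(workorder.sign_off())"
```

```text
t 17.77 r0-frame mm -82.4 -34.3 z 254.0 hd 8.98 w 46.0
F dock -0.2 -0.2 -0.8 T [0.04 0.03 0.01] tilt [ 0.77 -0.58]
the job is handed in; nothing more can be done
None
```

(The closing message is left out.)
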